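# Lock a guide pulley on its sloping axle with an R-clip

## Task

Slide the loose guide pulley onto the bracket's sloping axle, right down against the shoulder, then lock it with the R-clip: push the clip's straight leg through the cross-hole of the axle, with the bent leg riding over the outside of the axle, until it snaps home round it. Leave the pulley and the clip in place and do not disturb the other things on the bench.

Things in the scene. Friction and masses are not known exactly. Their poses are not given: they have to be found in the camera images.
- bracket: fixed grey welded steel bracket: base plate 160 x 120 x 10 mm and, on side gussets, a plate 116 x 96 x 10 mm that slopes up at 25 degrees towards the bracket's +x (low edge, top face 60 mm high, faces -x, roughly the robot; high edge 110 mm). Origin: centre of the base's underside, z up
- axle: fixed steel axle, 28 mm diameter, square on the sloping plate: leans 25 degrees from vertical to the bracket's -x. Origin: centre of the cross-hole, 38 mm from the plate, at (-16, 0, 119) mm of the bracket. z: along the axle to its free end, 16 mm past the origin (last 5 mm tapered to 19 mm diameter). x: the cross-hole's axis, level, along the bracket's +y. y: down the slope
- axle_seat (a point): point on the axle's centre line at z = -18 mm of axle, where the middle of the seated pulley's width lies (axes as axle). The pulley rests on a shoulder, 45 mm diameter and 8 mm thick, that ends at z = -30 mm; seated, its upper face is 3 mm below a clip lying in the hole
- pulley: loose grey plastic rope pulley with V-groove and brass bush, 68 mm outside diameter, 24 mm wide, bore 32 mm, 0.1 to 0.25 kg; lies flat on the bench. Origin: centre of its lower face, z along its axis. Both faces are alike. Grasp it across the outside diameter
- pulley_mid (a point): centre of the pulley, in the middle of its bore and width (12 mm above its origin; axes as pulley)
- clip: loose R-clip of bright 6 mm steel wire, 126 mm long, lying flat, wire centre 3 mm up. Origin: point of the straight leg's centre line that is at the axle's centre when home. x: along the straight leg to its tip; z: square to the clip's plane; the bent leg is on the +y side: a hump round the axle at x = 0 between two necks 7.5 mm clear of the leg's centre line, then a flare to x = 37 mm
- clip_grip (a point): middle of the clip's stiff grasping zone, at (-62, 9, 0) mm of clip (axes as clip). From x = -76 to -42 mm the two wires run parallel and stiff, outer sides at y = -3 and +21 mm (24 mm wide); the coil, 24 mm across, is centred at x = -72 mm and has two turns, the second on top, so it stands 12 mm high on the bench
- clip_tip (a point): tip of the clip's straight leg, at (42, 0, 0) mm of clip (axes as clip); last 7 mm thinner. It enters the hole first; the bent leg meets the axle 32 mm before home
- clip_leg (a joint): how far the clip's bent leg is sprung open (rad): 0 at rest, about 0.07 to 0.1 while a neck rides over the widest part of the axle, at most 0.3. A spring closes it; riding over takes a push of 5 to 12 N along the straight leg, and the last 10 mm pull themselves home
- transmitter: bystander: grey pressure transmitter housing lying on its side, 91 x 72 x 68 mm; origin at the centre of its underside
- spanner: bystander: open-end spanner lying flat, 197 mm long (its y axis), 38 mm wide, 6 mm thick; origin at the centre of its underside
- hex_adapter: bystander: small upright hex adapter, 24 x 27 x 36 mm; origin at the centre of its underside
- ribbed_fitting: bystander: small upright fitting with a ribbed middle, 34 x 34 x 44 mm; origin at the centre of its underside
- hole_mouth (a point): one mouth of the axle's cross-hole, on the bracket's -y side, at (-14, 0, 0) mm of axle (axes as axle); the other is at (14, 0, 0). The hole runs right through the axle (28 mm), 9 mm wide, countersunk to 13 mm at both mouths; the clip may enter from either side
Not all that is in view belongs to the job. There is more than one size of the pulley; the one meant has the size given above.

How it is judged (in metres and radians):
On the way:
1. the pulley sits on the axle, down against the shoulder (distance between pulley_mid and axle_seat below 0.006 m and angle between the z axis of pulley and the z axis of axle, either way round below 0.1 rad), for 0.2 s.
At the end, for the whole second after the job is handed in: Pulley on the axle against the shoulder (middle within 6 mm of its seat, axis within 0.1 rad); clip through the hole from either side, origin within 6 mm of its centre, leg within 0.2 rad and plane within 0.5 rad of true; bent leg sprung shut below 0.05 rad; pulley and clip at rest (all of step 1 and distance between clip and axle below 0.006 m and angle between the x axis of clip and the x axis of axle, either way round below 0.2 rad and angle between the z axis of clip and the z axis of axle, either way round below 0.5 rad and value of joint clip_leg below 0.05 rad and linear speed of each of clip, pulley below 0.02 m/s); the robot touches nothing.
It fails at once if a bystander (transmitter housing, spanner, hex adapter or ribbed fitting) is moved by more than 30 mm (distance of any of transmitter, spanner, hex_adapter, ribbed_fitting from where it was at the start of the episode above 0.03 m).
It also fails if it takes over 58 s, if anything falls off the work surface, if the arm or the gripper's body presses on something with over 40 N, if the wrist force passes 120 N, or if a joint passes its speed limit or range.

## Robot

A 6-joint arm with a two-finger parallel gripper is mounted at the origin on a cart in front of the work surface, level with it; the furniture and walls round the work are solid. World frame = base frame: x ahead of the robot, y to its left, z up, the work surface at z = 0. Lengths are in mm, angles in rad, forces in N, time in s.
With the tool pointing down it reaches from about 350 to 875 mm from the base axis. Payload 4.2 kg.
Tool frame: the origin (TCP) lies midway between the tips of the shut fingers; the grasp point (between the pads) lies 19 mm behind it; z points along the fingers, y is the line along which they close (so a half turn about z gives the same grasp; the last joint's range is limited). The gripper opens to 85 mm and grips with 20 to 120 N. Pads are 22 mm wide; open, the fingers measure 114 mm over their backs; the gripper's body (76 mm by 85 mm) begins 54 mm behind the grasp point. The pads swing forward as they close: fully open they stand 13 mm farther back than shut.
Start: joints at [-0.865, 0.385, 0.008, 0, -1.194, -0.259], TCP at [270.063, -563.618, 231.312] pointing down, gripper open.
Joint ranges: [-3.14, 3.14], [-1.21, 2.06], [-1.07, 1.41], [-3.16, 2.05], [-2.99, -0.16], [-3.1, 3.1]. Speed limits (rad/s): [2.79, 2.79, 3.14, 3.14, 3.14, 3.14].

## Interface

Orientations are given as a unit quaternion [x, y, z, w].
In Python, from bench import * gives the robot as it stands.
- The arm moves only by the tool drive_tool, never from a script. Its argument "plan" is a list that holds one entry, the list of rows, each a list of 5 numbers: the closure, from -1 (fully open) to 1 (shut), then the shift along the world's x, y, z in mm, then the turn about the world's z in degrees. A call has 1 to 20 rows; each row shifts and turns the commanded pose from where the row before left it; what a row does not reach is not made up. A row lasts 1/12 s, in which the tool goes at most 41.7 mm and 7.16 degrees, less where a joint would pass 70% of its speed; a pose out of reach is approached as far as the arm can. A call is refused whole if a number of a shift passes 41.7 or a number of a turn 7.16, either way. A call with a gripper value outside its range is refused whole. The fingers move at their own pace and stop on an object; the grip force is fixed at half the most. Time passes only in rows, so rows that do not move let the fingers close. It gives the time, the measured TCP pose, the force, the opening and the grip force at its end, in the units of the state.
- read_state(): the state, without advancing time (a new reading comes with each control period).
- get_image(name): name is "side" or "top"; returns (picture, depth): 384x512x3 uint8, red, green, blue; 384x512 float32, mm along the optical axis (not along the pixel's ray), 0 where there is no reading.
- camera_model(name): a dict with "fx", "fy", "cx", "cy" (pixels), "distortion" ([k1, k2, p1, p2, k3] as OpenCV has them; the pictures are not rectified), "R" (3x3) and "t" (3): a world point X has camera coordinates R X + t. Camera axes: x right, y down, z forward; pixel columns grow to the right and rows downward; lengths in mm; the calibration is good to about 2 mm. A picture is of the moment at which its call begins. camera_model takes no time and is no camera call.
- job_done(): hands the job in; it is judged then, once.
The state is a dict: "clock": time; "joints": joint angles; "joint_vel": joint speeds; "joint_efforts": joint torques, N m; "position": TCP position; "ee_rot": TCP orientation; "contact_force": force on the tool from outside, world axes, zero at the start; "wrist_torque": the same for the moment, N m; "gripper_width": finger opening in mm; "grasp_force": force on a finger pad.
Only numpy, scipy, OpenCV 4.12 (cv2) and the standard library are available. Lean on these libraries where they do the work, as an engineer would, in place of code of your own. Each camera call takes 0.05 s, during which the arm holds its last target. There are 200 camera calls.

## Working session

There is one attempt and no reset: what is moved stays moved. The work goes in short steps, Python scripts to look and compute and a tool call to move; the robot and the scene stay as the last step left them, time stands still between calls to the robot, and variables do not carry over. Pictures are saved under pics/ and viewed, at most 10 in all, crops included, and the job is handed in when it is done.

Besides the shell and the picture viewer there is one more tool, called after ">>>" by a JSON object that holds its "fn" and its "kwargs". drive_tool: Moves the arm, as the interface text tells. Its arguments: {"type":"object","properties":{"plan":{"type":"array"}},"required":["plan"]}

```bash
mkdir -p pics; ls; cat > h.py <<'E'
from bench import *
import numpy as np, cv2
def snap(n,f=None):
    im,d=get_image(n)
    if f: cv2.imwrite('pics/'+f,im[:,:,::-1]); np.save('pics/'+f+'.npy',d)
    return im,d
def cloud(n,d):
    c=camera_model(n);K=np.array([[c['fx'],0,c['cx']],[0,c['fy'],c['cy']],[0,0,1.]])
    v,u=np.mgrid[:d.shape[0],:d.shape[1]]
    p=cv2.undistortPoints(np.stack([u,v],-1).reshape(-1,1,2).astype(float),K,np.array(c['distortion'])).reshape(-1,2)
    P=np.c_[p,np.ones(len(p))]*d.reshape(-1,1)
    return ((P-np.array(c['t']))@np.array(c['R'])).reshape(*d.shape,3)
def proj(n,X):
    c=camera_model(n);K=np.array([[c['fx'],0,c['cx']],[0,c['fy'],c['cy']],[0,0,1.]])
    return cv2.projectPoints(np.array(X,float).reshape(-1,1,3),cv2.Rodrigues(np.array(c['R']))[0],np.array(c['t'],float),K,np.array(c['distortion']))[0].reshape(-1,2)
E
python3 - <<'E'
from h import *
for n in('side','top'):
    snap(n,n+'0.png'); c=camera_model(n); print(n,c['fx'],-np.array(c['R']).T@np.array(c['t']),np.array(c['R'])[2])
print(read_state())
E
```

```text
pics
side 467.2520320644031 [ -170.37918483 -1036.96713975   978.93092855] [ 0.47099721  0.67339971 -0.56981967]
top 442.0984049895406 [ 482.93383108   13.50019958 1499.66681178] [ 0.05258005  0.01962922 -0.99842377]
{'clock': 0.1, 'joints': array([-8.65417090e-01,  3.85505075e-01,  6.78782068e-03, -4.55261281e-04,
       -1.19399911e+00, -2.58625946e-01]), 'joint_vel': array([-0.00019728, -0.00130529,  0.00215432,  0.00168241, -0.00019521,
        0.00075708]), 'joint_efforts': array([ 2.26447592e-04, -3.93319917e+01,  1.88929152e+01,  4.19787839e+00,
       -2.58066946e-03,  2.38642897e-06]), 'position': array([ 269.84178301, -563.17987475,  230.32253407]), 'ee_rot': array([-2.21441652e-01,  9.75173127e-01,  9.48719665e-04, -2.57544398e-04]), 'contact_force': array([-0.17811894, -0.32175409, -0.70437433]), 'wrist_torque': array([0.0074771 , 0.00329242, 0.02179627]), 'grasp_force': 0.0, 'gripper_width': 85.52920862663451}
```

View pics/top0.png

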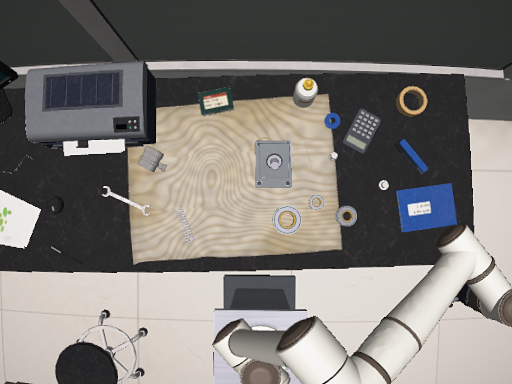

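View pics/side0.png

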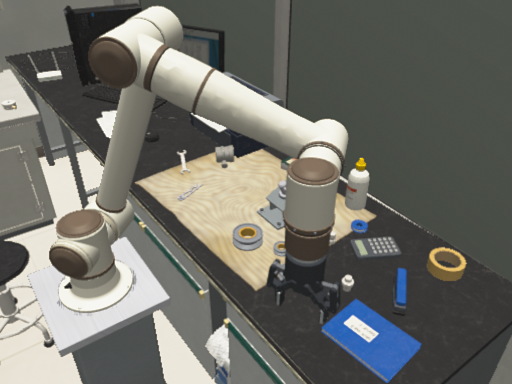

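```bash
python3 - <<'E'
from h import *
t=cv2.imread('pics/top0.png')
a=cv2.resize(t[125:240,245:365],None,fx=5,fy=5,interpolation=cv2.INTER_CUBIC)
b=cv2.resize(t[195:255,165:205],None,fx=5,fy=5,interpolation=cv2.INTER_CUBIC)
o=np.zeros((575,800,3),np.uint8);o[:,:600]=a;o[:300,600:]=b
cv2.imwrite('pics/c1.png',o)
P=cloud('top',np.load('pics/top0.png.npy'))
for n,(u,v) in dict(br=(273,163),p1=(287,220),p2=(317,202),p3=(347,215),clip=(184,225)).items(): print(n,P[v,u].round())
np.set_printoptions(suppress=True,linewidth=200)
for n,(u,v) in dict(p1=(287,220),p2=(317,202),p3=(347,215)).items():
    s=P[v-20:v+20,u-20:u+20].reshape(-1,3); s=s[(s[:,2]>12)&(s[:,2]<60)]
    print(n,len(s),s.min(0).round(),s.max(0).round(),np.median(s[:,2]))
print(P[163,250:300,2].round()); print(P[130:195,273,2].round())
E
```

```text
br [637. -34. 140.]
p1 [460. -88.   1.]
p2 [ 521. -190.   -2.]
p3 [ 478. -293.   -1.]
clip [439. 263.  -3.]
p1 535 [ 414. -132.   21.] [510. -39.  42.] 31.47002737841301
p2 187 [ 457. -211.   12.] [ 545. -118.   42.] 18.364134700693192
p3 250 [ 441. -320.   12.] [ 508. -253.   29.] 19.83302163325525
[  2.  -4.   1.  -5.  -6.  -0.   6.  14.   7.  86.  85.  82.  81.  82.  82.  88.  86.  82.  89.  94. 120. 137. 134. 140. 137. 138. 131. 132. 126.  87.  88.  75.  83.  81.  78.  78.  80.  83.  75.
   7.   9.   2.   0.  -1.   0.  -1.  -3.  -3.  -1.  -8.]
[   6.   -4.    5.    3.   -1. 1500.   -3.   -3.    2.   -1.    3.    5.    9.  109.  109.  104.  101.  106.  103.  101.  103.   98.   95.   93.   99.  106.  100.  101.  100.  112.  115.  132.  134.
  140.  136.  134.  135.  127.  130.  129.   69.   70.   72.   67.   67.   64.   64.   64.    9.   11.   12.    6.    4.    9.    6.    6.   12.   -1.    1.   -6.    3.   -3.   -3.    3.   -3.]
```

View pics/c1.png

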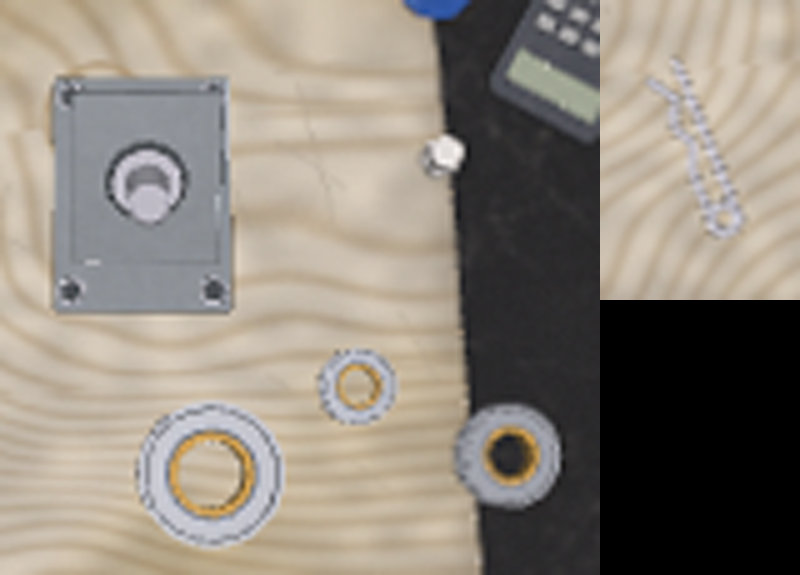

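```bash
cat >> h.py <<'E'
def ray(n,uv,z):
    c=camera_model(n);K=np.array([[c['fx'],0,c['cx']],[0,c['fy'],c['cy']],[0,0,1.]])
    R=np.array(c['R']);C=-R.T@np.array(c['t'])
    p=cv2.undistortPoints(np.array(uv,float).reshape(-1,1,2),K,np.array(c['distortion'])).reshape(-1,2)
    d=np.c_[p,np.ones(len(p))]@R
    return C+d*((np.reshape(z,(-1,1))-C[2])/d[:,2:])
def tr(pts,x,y,a):
    pts=np.array(pts,float);c,s=np.cos(a),np.sin(a)
    return np.c_[pts[:,0]*c-pts[:,1]*s+x,pts[:,0]*s+pts[:,1]*c+y,pts[:,2]]
S,Cc=np.sin(np.radians(25)),np.cos(np.radians(25))
E
cat > fit.py <<'E'
from h import *
from scipy.optimize import minimize
np.set_printoptions(suppress=True,linewidth=200,precision=2)
im=cv2.imread('pics/top0.png').astype(int); sat=(im[:,:,2]-im[:,:,0])
g=cv2.GaussianBlur((sat<25).astype(np.float32),(0,0),.7)
# bracket silhouette (centre of sloping plate's top face is 38 mm under the cross-hole along the axle)
m=np.array([-16+38*S,0,119-38*Cc])
base=[[i*80,j*60,k] for i in(-1,1) for j in(-1,1) for k in(0,10)]
pl=[m+np.array([i*58*Cc+k*S,j*48,i*58*S-k*Cc]) for i in(-1,1) for j in(-1,1) for k in(0,10)]
def hullimg(p):
    o=np.zeros(g.shape,np.uint8)
    for P in(base,pl):
        q=cv2.convexHull((proj('top',tr(P,*p))*16).astype(np.float32)).astype(np.int32)
        cv2.fillConvexPoly(o,q,255,cv2.LINE_AA,4)
    return o/255.
w=np.zeros(g.shape);w[125:205,245:302]=1
f=lambda p:(abs(hullimg((p[0],p[1],p[2]/100))-g)*w).sum()
b=min((minimize(f,[x,-34,a],method='Nelder-Mead',options=dict(initial_simplex=[[x,-34,a],[x+8,-34,a],[x,-26,a],[x,-34,a+8]])) for x in(640,650,660) for a in(-4,0,4)),key=lambda r:r.fun)
B=(b.x[0],b.x[1],b.x[2]/100);print('bracket',B,b.fun,'axle',tr([[-16,0,119]],*B))
print('tip px',proj('top',tr([[-16-16*S,0,119+16*Cc]],*B)),'crop',(proj('top',tr([[-16-16*S,0,119+16*Cc]],*B))-[245,125]+.5)*5)
print('tip by eye',ray('top',[[245+152.5/5-.5,125+203.5/5-.5]],133.5))
# clip
L=[[x,0,3] for x in np.arange(-70,43,2)]+[[x,18,3] for x in np.arange(-70,-40,2)]+[[-72+10*np.cos(t),9+10*np.sin(t),6] for t in np.linspace(0,6.28,16)]
k=cv2.GaussianBlur(np.clip(40-sat,0,40).astype(np.float32),(0,0),.8)
def s(p):
    q=proj('top',tr(L,p[0],p[1],p[2]/100)).astype(np.float32);return -cv2.remap(k,q[:,:1].copy(),q[:,1:].copy(),cv2.INTER_LINEAR).mean()
A=ray('top',[[165+75.5/5-.5,195+60.5/5-.5],[165+125.5/5-.5,195+220.5/5-.5]],[3,6]);print('clip tip, coil by eye',A)
d=A[0]-A[1];a0=np.arctan2(d[1],d[0])-np.arctan2(-9,114)
o=A[0]-42*np.array([np.cos(a0),np.sin(a0),0])
rs=[minimize(s,[o[0]+i,o[1]+j,a0*100],method='Nelder-Mead',options=dict(initial_simplex=[[o[0]+i,o[1]+j,a0*100+h] for i,j,h in((i,j,0),(i+6,j,0),(i,j+6,0),(i,j,6))])) for i in(-5,0,5) for j in(-5,0,5)]
r=min(rs,key=lambda r:r.fun);print('clip',r.x,r.fun,'deg',r.x[2]/100*57.3,'eye',o,np.degrees(a0))
print('grip',tr([[-62,9,3]],r.x[0],r.x[1],r.x[2]/100))
print('pulley',ray('top',[[245+508.5/5-.5,125+456.5/5-.5]],24))
q=proj('top',tr(L,r.x[0],r.x[1],r.x[2]/100));i2=cv2.resize(cv2.imread('pics/top0.png')[195:255,165:205],None,fx=8,fy=8,interpolation=cv2.INTER_CUBIC)
for p in q: cv2.circle(i2,tuple(int(v) for v in ((p-[165,195]+.5)*8)),1,(0,0,255),-1)
i3=cv2.resize(cv2.imread('pics/top0.png')[130:205,245:305],None,fx=7,fy=7,interpolation=cv2.INTER_CUBIC);
for P in(base,pl,[[-16-16*S,0,119+16*Cc]]):
    for p in proj('top',tr(P,*B)): cv2.circle(i3,tuple(int(v) for v in ((p-[245,130]+.5)*7)),3,(0,0,255),-1)
out=np.zeros((525,740,3),np.uint8);out[:480,:320]=i2;out[:,320:]=i3;cv2.imwrite('pics/c2.png',out)
E
python3 fit.py
```

```text
bracket (np.float64(650.8450572477008), np.float64(-38.08846590308287), np.float64(0.01105058851755436)) 75.94896500742713 axle [[634.85 -38.27 119.  ]]
tip px [[274.24 166.15]] crop [[148.69 208.25]]
tip by eye [[631.07 -40.69 133.5 ]]
clip tip, coil by eye [[501.24 277.78   3.  ]
 [393.09 241.45   6.  ]]Traceback (most recent call last):
  File "fit.py", line 30, in <module>
    rs=[minimize(s,[o[0]+i,o[1]+j,a0*100],method='Nelder-Mead',options=dict(initial_simplex=[[o[0]+i,o[1]+j,a0*100+h] for i,j,h in((i,j,0),(i+6,j,0),(i,j+6,0),(i,j,6))])) for i in(-5,0,5) for j in(-5,0,5)]
        ~~~~~~~~^^^^^^^^^^^^^^^^^^^^^^^^^^^^^^^^^^^^^^^^^^^^^^^^^^^^^^^^^^^^^^^^^^^^^^^^^^^^^^^^^^^^^^^^^^^^^^^^^^^^^^^^^^^^^^^^^^^^^^^^^^^^^^^^^^^^^^^^^^^^^^^^^^^^^^^^^^
    res = _minimize_neldermead(fun, x0, args, callback, bounds=bounds,
                               **options)
    fxe = func(xe)
    fx = function(np.copy(x), *(wrapper_args + args))
  File "fit.py", line 26, in s
    q=proj('top',tr(L,p[0],p[1],p[2]/100)).astype(np.float32);return -cv2.remap(k,q[:,:1].copy(),q[:,1:].copy(),cv2.INTER_LINEAR).mean()
      ~~~~^^^^^^^^^^^^^^^^^^^^^^^^^^^^^^^^
  File "h.py", line 14, in proj
    c=camera_model(n);K=np.array([[c['fx'],0,c['cx']],[0,c['fy'],c['cy']],[0,0,1.]])
ValueError: time passes only in moves, steps and waits
```

```bash
sed -i '2a import functools; camera_model=functools.lru_cache(None)(camera_model)' h.py; python3 fit.py
```

```text
bracket (np.float64(650.8450572477008), np.float64(-38.08846590308287), np.float64(0.01105058851755436)) 75.94896500742713 axle [[634.85 -38.27 119.  ]]
tip px [[274.24 166.15]] crop [[148.69 208.25]]
tip by eye [[631.07 -40.69 133.5 ]]
clip tip, coil by eye [[501.24 277.78   3.  ]
 [393.09 241.45   6.  ]]
clip [463.35 261.68  40.3 ] -32.1507682800293 deg 23.092673987050578 eye [462.6  261.31   3.  ] 23.083000315792933
grip [[402.79 245.64   3.  ]]
pulley [[ 475.29 -285.01   24.  ]]
```

View pics/c2.png

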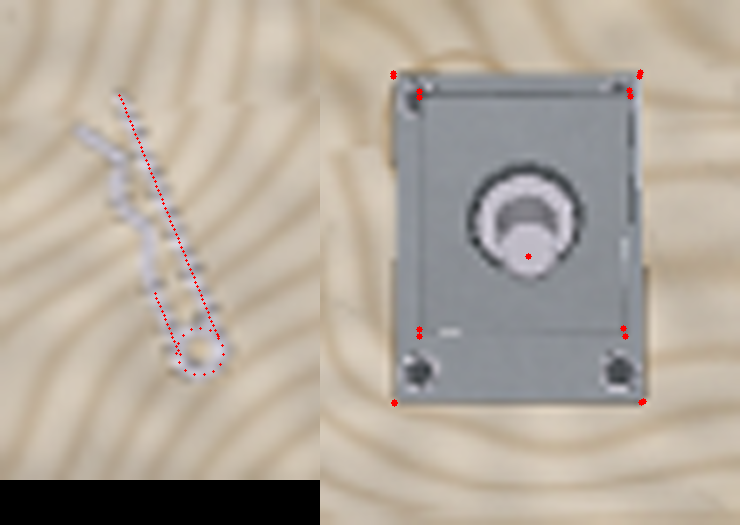

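>>> {"fn": "drive_tool", "kwargs": {"plan": [[[-1,20.5,27.8,-10,-2.5],[-1,20.5,27.8,-10,-2.5],[-1,20.5,27.8,-10,-2.5],[-1,20.5,27.8,-10,-2.5],[-1,20.5,27.8,-10,-2.5],[-1,20.5,27.8,-10,-2.5],[-1,20.5,27.8,-10,-2.5],[-1,20.5,27.8,-10,-2.5],[-1,20.5,27.8,-10,-2.5],[-1,20.5,27.8,-10,-2.5],[-1,0,0,-35,0],[-1,0,0,-15,0],[-1,0,0,0,0],[-1,0,0,0,0]]]}}

```text
clock: 1.27
position: [474.6, -285.5, 80.6]
ee_rot: [-0.006, 1.0, 0.0, -0.001]
contact_force: [0.3, -0.3, 0.4]
gripper_width: 85.8
grasp_force: 0.0
```

>>> {"fn": "drive_tool", "kwargs": {"plan": [[[-1,0,0,-30,0],[-1,0,0,-30,0],[-1,0,0,-20,0],[-1,0,0,-5,0],[-1,0,0,0,0],[1,0,0,0,0],[1,0,0,0,0],[1,0,0,0,0],[1,0,0,0,0],[1,0,0,0,0],[1,0,0,0,0]]]}}

```text
clock: 2.18
position: [476.8, -286.6, -0.6]
ee_rot: [-0.006, 1.0, -0.001, 0.002]
contact_force: [-1.6, -1.0, 5.9]
gripper_width: 66.2
grasp_force: 65.0
```

>>> {"fn": "drive_tool", "kwargs": {"plan": [[[1,0,0,10,0],[1,0,0,30,0],[1,0,0,40,0],[1,0,0,40,0],[1,15.7,24.7,30,0],[1,15.7,24.7,20,0],[1,15.7,24.7,0,0],[1,15.7,24.7,0,0],[1,15.7,24.7,0,0],[1,15.7,24.7,0,0],[1,15.7,24.7,0,0],[1,15.7,24.7,0,0],[1,15.7,24.7,0,0],[1,15.7,24.7,0,0],[1,0,0,0,0],[1,0,0,0,0],[1,0,0,0,0]]]}}

```text
clock: 3.6
position: [631.4, -38.8, 166.8]
ee_rot: [-0.005, 1.0, 0.0, 0.0]
contact_force: [-0.0, -0.6, -2.1]
gripper_width: 66.1
grasp_force: 67.4
```

```bash
python3 - <<'E'
from h import *
np.set_printoptions(suppress=True,precision=1)
snap('top','top1.png');snap('side','side1.png');s=read_state();print(s['position'],s['gripper_width'],s['contact_force'],s['joints'])
p=s['position'];q=[proj(n,[p])[0] for n in('top','side')];print(q)
o=[]
for n,c in zip(('top','side'),q):
    im=cv2.imread(f'pics/{n}1.png');u,v=np.round(c).astype(int);a,b=u-28,v-38
    o.append(cv2.resize(im[b:b+76,a:a+56],None,fx=7,fy=7,interpolation=cv2.INTER_CUBIC)); print(a,b)
cv2.imwrite('pics/c3.png',np.hstack(o))
E
```

```text
[631.3 -39.6 166.7] 66.41773010042067 [ 0.  -0.1 -1.3] [ 0.2  0.4 -0.1 -0.  -1.1 -1.8]
[array([275.1, 163.9]), array([282.5, 173.2])]
247 126
255 135
```

View pics/c3.png

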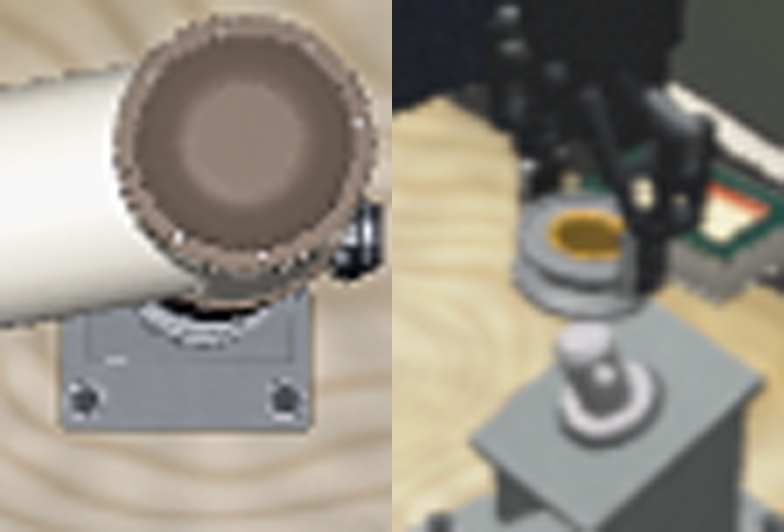

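```bash
cat > ov.py <<'E'
from h import *
def ov(name,n,a,b,w,h,f,curves,out):
    im=cv2.resize(cv2.imread('pics/'+name)[b:b+h,a:a+w],None,fx=f,fy=f,interpolation=cv2.INTER_CUBIC)
    for X,col in curves:
        for p in (proj(n,X)-[a,b]+.5)*f: cv2.circle(im,tuple(int(v) for v in p),1,col,-1)
    cv2.imwrite('pics/'+out,im)
T=np.linspace(0,2*np.pi,90)
def circ(c,r,tilt):
    e=np.array([Cc,0,S]) if tilt else np.array([1.,0,0])
    return np.array(c)+r*(np.cos(T)[:,None]*e+np.sin(T)[:,None]*np.array([0,1.,0]))
def axc(c,z): return np.array(c)+z*np.array([-S,0,Cc])
E
python3 - <<'E'
from ov import *
A=[634.8,-39.3,119]; R=(0,0,255);G=(0,255,0)
cv=[(circ(axc(A,16),9.5,1),R),(circ(axc(A,-30),22.5,1),R),(circ(axc(A,11),14,1),R)]
P=[630,-39.3,167.2]
cv+=[(circ(P,34,0),G),(circ(np.add(P,[0,0,24]),34,0),G),(circ(np.add(P,[0,0,24]),16,0),G)]
ov('side1.png','side',255,135,56,76,8,cv,'c4.png')
E
```

```text
(no output)
```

View pics/c4.png

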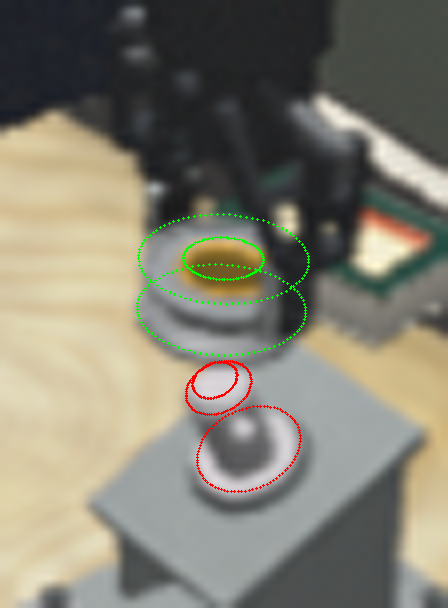

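>>> {"fn": "drive_tool", "kwargs": {"plan": [[[1,2,0,-10,0],[1,0,0,-10,0],[1,0,0,-8,0],[1,0,0,-2,0],[1,0,0,0,0],[1,0,0,0,0]]]}}

```text
clock: 4.2
position: [633.9, -39.0, 135.7]
ee_rot: [-0.005, 1.0, -0.0, -0.0]
contact_force: [0.1, 0.3, -1.4]
gripper_width: 66.3
grasp_force: 67.4
```

>>> {"fn": "drive_tool", "kwargs": {"plan": [[[1,0,0,-3,0],[1,0,0,-2,0],[1,0,0,-2,0],[1,0,0,0,0],[1,0,0,0,0]]]}}

```text
clock: 4.62
position: [633.9, -38.8, 129.1]
ee_rot: [-0.005, 1.0, -0.0, -0.0]
contact_force: [0.0, -0.5, -1.6]
gripper_width: 66.0
grasp_force: 67.4
```

>>> {"fn": "drive_tool", "kwargs": {"plan": [[[1,0,0,-1.5,0],[1,0,0,-1.5,0],[1,0,0,-1,0],[1,0,0,0,0],[1,0,0,0,0]]]}}

```text
clock: 5.03
position: [633.9, -38.7, 125.0]
ee_rot: [-0.005, 1.0, -0.0, -0.0]
contact_force: [0.7, -1.2, -1.5]
gripper_width: 66.3
grasp_force: 67.4
```

>>> {"fn": "drive_tool", "kwargs": {"plan": [[[-1,0,0,0,0],[-1,0,0,0,0],[-1,0,0,0,0],[-1,0,0,0,0],[-1,0,0,0,0],[-1,0,0,30,0],[-1,0,0,40,0],[-1,0,0,40,0],[-1,0,0,40,0],[-1,-40,0,20,0],[-1,-40,0,0,0],[-1,-40,0,0,0],[-1,0,0,0,0],[-1,0,0,0,0]]]}}

```text
clock: 6.2
position: [514.7, -39.0, 294.9]
ee_rot: [-0.006, 1.0, 0.0, 0.001]
contact_force: [0.5, 0.7, 0.1]
gripper_width: 85.3
grasp_force: 0.0
```

```bash
python3 - <<'E'
from ov import *
snap('side','side2.png');im,d=snap('top','top2.png');print(read_state()['position'])
A=[634.8,-39.3,119]; R=(0,0,255);G=(0,255,0)
cv=[(circ(axc(A,16),9.5,1),R),(circ(axc(A,-6),34,1),G),(circ(axc(A,-30),34,1),G)]
ov('side2.png','side',235,150,80,70,6,cv,'a.png');ov('top2.png','top',247,130,56,70,6,cv,'b.png')
cv2.imwrite('pics/c5.png',np.hstack([cv2.imread('pics/a.png'),cv2.imread('pics/b.png')[:420]]))
E
```

```text
[517.26746353 -38.70067123 294.51078877]
```

View pics/c5.png

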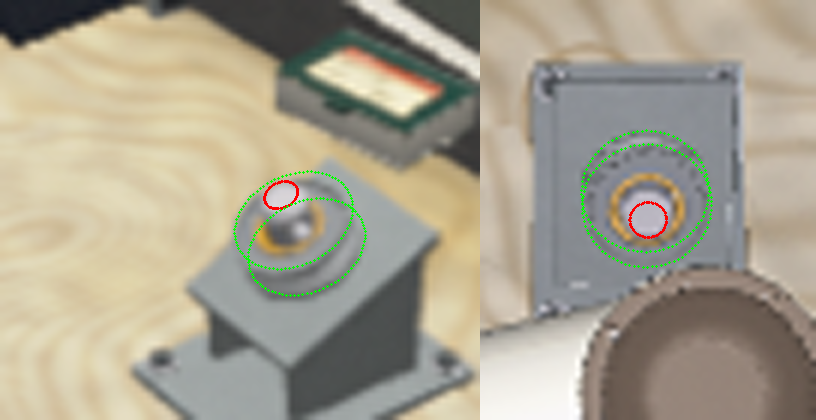

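>>> {"fn": "drive_tool", "kwargs": {"plan": [[[0.05,-13.9,35.5,-25,2.8],[0.05,-13.9,35.5,-25,2.8],[0.05,-13.9,35.5,-25,2.8],[0.05,-13.9,35.5,-25,2.8],[0.05,-13.9,35.5,-25,2.8],[0.05,-13.9,35.5,-25,2.8],[0.05,-13.9,35.5,-25,2.8],[0.05,-13.9,35.5,-25,2.8],[0.05,0,0,-25,0],[0.05,0,0,-15,0],[0.05,0,0,0,0],[0.05,0,0,0,0],[0.05,0,0,0,0]]]}}

```text
clock: 7.38
position: [416.4, 221.6, 71.5]
ee_rot: [-0.199, 0.98, 0.0, 0.001]
contact_force: [0.8, 0.6, 0.6]
gripper_width: 40.1
grasp_force: 0.0
```

>>> {"fn": "drive_tool", "kwargs": {"plan": [[[0.05,-6.8,12,0,0],[0.05,-6.8,12,0,0],[0.05,0,0,-20,0],[0.05,0,0,-20,0],[0.05,0,0,0,0],[0.05,0,0,0,0]]]}}

```text
clock: 7.88
position: [402.1, 244.8, 31.6]
ee_rot: [-0.199, 0.98, -0.0, 0.0]
contact_force: [0.4, 0.1, -0.7]
gripper_width: 40.6
grasp_force: 0.0
```

```bash
python3 - <<'E'
from ov import *
np.set_printoptions(suppress=True,precision=1)
snap('side','side3.png');s=read_state();print(s['position'],s['gripper_width'],s['joints'])
p=s['position'];a,b=(proj('side',[p])[0]-[40,35]).astype(int)
Y=np.radians(113);g=np.array([np.cos(Y),np.sin(Y),0])
L=tr([[x,0,3] for x in np.arange(-70,43,2)]+[[-72+10*np.cos(t),9+10*np.sin(t),6] for t in np.linspace(0,6.28,16)],463.35,261.68,.403)
ov('side3.png','side',a,b,90,70,8,[(L,(0,0,255)),([p+g*20,p-g*20,p],(0,255,0))],'c6.png')
E
```

```text
[402.5 245.3  32.2] 40.62287764496843 [ 0.9  0.4 -0.6  0.  -0.6 -2.1]
```

View pics/c6.png

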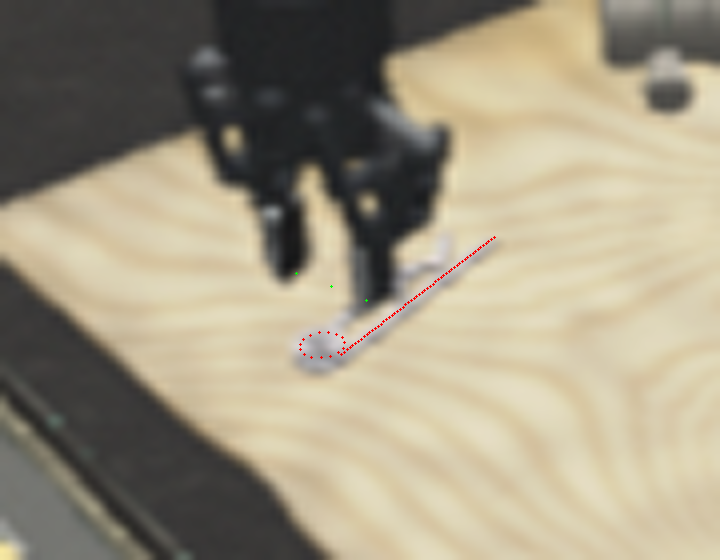

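>>> {"fn": "drive_tool", "kwargs": {"plan": [[[0.05,0.5,-1,-15,0],[0.05,0,0,-11,0],[0.05,0,0,-3.5,0],[0.05,0,0,0,0],[0.05,0,0,0,0]]]}}

```text
clock: 8.35
position: [402.7, 244.3, 2.5]
ee_rot: [-0.199, 0.98, 0.001, 0.001]
contact_force: [-0.1, 0.2, -0.7]
gripper_width: 40.2
grasp_force: 0.0
```

>>> {"fn": "drive_tool", "kwargs": {"plan": [[[1,0,0,-0.5,0],[1,0,0,0,0],[1,0,0,0,0],[1,0,0,0,0],[1,0,0,0,0],[1,0,0,0,0]]]}}

```text
clock: 8.85
position: [402.6, 244.5, 2.3]
ee_rot: [-0.2, 0.98, 0.001, 0.001]
contact_force: [-0.5, -0.0, 5.6]
gripper_width: 21.5
grasp_force: 58.4
```

>>> {"fn": "drive_tool", "kwargs": {"plan": [[[1,0,0,10,0],[1,0,0,30,0],[1,0,0,40,0],[1,13.9,-26.5,40,4.2],[1,13.9,-26.5,30,4.2],[1,13.9,-26.5,20,4.2],[1,13.9,-26.5,10,4.2],[1,13.9,-26.5,0,4.2],[1,13.9,-26.5,0,4.2],[1,13.9,-26.5,0,4.2],[1,13.9,-26.5,0,4.2],[1,13.9,-26.5,0,4.2],[1,13.9,-26.5,0,4.2],[1,13.9,-26.5,0,4.2],[1,13.9,-26.5,0,4.2],[1,13.9,-26.5,0,4.2],[1,13.9,-26.5,0,4.2],[1,13.9,-26.5,0,4.2],[1,13.9,-26.5,0,4.2],[1,0,0,0,0]]]}}

```text
clock: 10.52
position: [623.3, -179.5, 173.4]
ee_rot: [0.708, -0.707, 0.001, 0.0]
contact_force: [-0.2, -0.0, -1.3]
gripper_width: 21.2
grasp_force: 58.9
```

>>> {"fn": "drive_tool", "kwargs": {"plan": [[[1,0,0,0,0],[1,0,0,0,0]]]}}

```text
clock: 10.68
position: [621.2, -175.2, 173.6]
ee_rot: [0.708, -0.706, -0.0, 0.0]
contact_force: [-0.4, 0.3, -0.9]
gripper_width: 21.1
grasp_force: 58.9
```

>>> {"fn": "drive_tool", "kwargs": {"plan": [[[1,2.3,-2.2,-15,0.5],[1,2.3,-1.6,-20,0],[1,0,0,-15,0],[1,0,0,-5.3,0],[1,0,0,0,0],[1,0,0,0,0],[1,0,0,0,0]]]}}

```text
clock: 11.27
position: [627.2, -178.8, 120.2]
ee_rot: [0.712, -0.702, 0.001, -0.001]
contact_force: [-0.4, 0.2, -1.1]
gripper_width: 21.2
grasp_force: 59.0
```

```bash
cat > look.py <<'E'
from ov import *
import sys
np.set_printoptions(suppress=True,precision=1)
def look(k,out,A=(634.8,-39.3,119)):
    snap('side',k+'s.png');snap('top',k+'t.png');s=read_state();p=s['position'];print(p,s['contact_force'])
    A=np.array(A,float);R=(0,0,255);G=(0,255,0);h=np.radians(90.6)
    L=tr([[x,0,0] for x in np.arange(-40,43,1.5)],0,0,h)+[0,0,.7]+p+62*np.array([np.cos(h),np.sin(h),0])+9*np.array([np.sin(h),-np.cos(h),0])
    M=np.array([0,-14,0])+A; M=M+4.5*(np.cos(T)[:,None]*np.array([1.,0,0])+np.sin(T)[:,None]*np.array([0,0,1.]))
    cv=[(L,G),(M,R),(circ(axc(A,16),9.5,1),R)]
    a,b=(proj('side',[A])[0]-[25,28]).astype(int);ov(k+'s.png','side',a,b,50,56,10,cv,'a.png')
    a,b=(proj('top',[A])[0]-[8,28]).astype(int);ov(k+'t.png','top',a,b,30,56,10,cv,'b.png')
    cv2.imwrite('pics/'+out,np.hstack([cv2.imread('pics/a.png'),cv2.imread('pics/b.png')]))
E
python3 -c "
from look import *
look('k1','c7.png')"
```

```text
[ 627.2 -179.   120. ] [-0.3  0.6 -1.1]
```

View pics/c7.png

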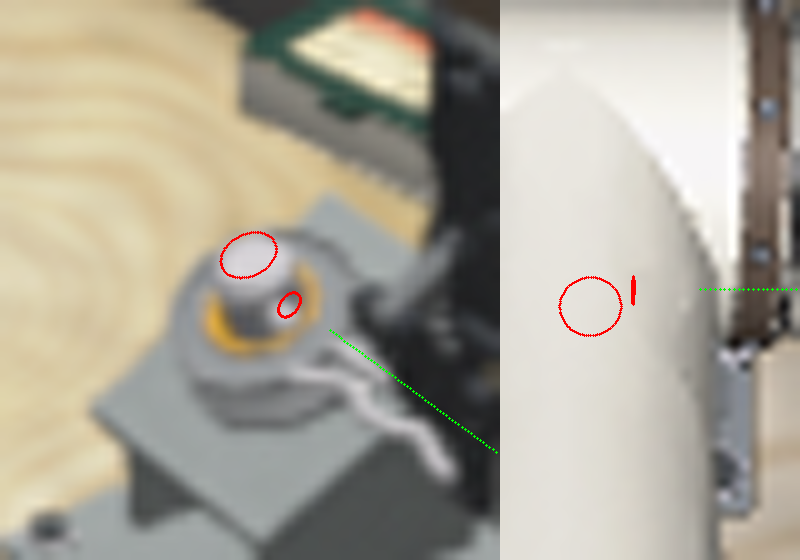

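```bash
python3 - <<'E'
from h import *
A=np.array([634.8,-39.3,119.]);a,b=(proj('side',[A])[0]-[25,28]).astype(int)
k=cv2.imread('pics/k1s.png').mean(2).astype(int);o=cv2.imread('pics/side2.png').mean(2).astype(int)
print(a,b,'hole pred',proj('side',[A-[0,14,0]]));c=proj('side',[A-[0,14,0]])[0].round().astype(int)
print('hole patch cols from',c[0]-6,'rows',c[1]-6);print(o[c[1]-6:c[1]+7,c[0]-6:c[0]+7])
t=proj('side',[[636.2,-75,120.7],[636.5,-100,120.7]]);print('tip pred, 25 mm back',t);t=t[0].round().astype(int)
print('cols',t[0]-5,'rows',t[1]-4);print(k[t[1]-4:t[1]+13,t[0]-5:t[0]+13])
E
```

```text
257 157 hole pred [[285.4548595  186.99981364]]
hole patch cols from 279 rows 181
[[176 189 204 206 203 193 174 149 141 129 122 140 162]
 [189 207 212 213 213 213 200 172 156 149 140 131 141]
 [197 212 213 213 211 209 195 162 161 158 154 141 134]
 [191 210 211 209 202 198 180 144 157 161 158 152 141]
 [156 173 178 183 185 171 137 124 139 154 157 157 154]
 [135 147 155 155 145 134 114 107 131 153 157 157 156]
 [115 113 115 112 126 162 172 139 134 155 155 157 156]
 [102  91  92  94 122 176 202 174 143 159 155 157 151]
 [112  90  87  90 105 142 163 151 145 152 157 155 141]
 [130 101  92  92  98 119 139 141 146 152 156 146 130]
 [140 134 130 123 127 139 146 146 152 156 148 134 137]
 [140 132 130 126 130 144 150 155 156 143 121 129 157]
 [153 150 151 151 151 154 156 155 144 119 120 149 162]]
tip pred, 25 mm back [[289.92460387 189.51369473]
 [294.83558303 193.10625819]]
cols 285 rows 186
[[115 106 130 154 157 157 142  99  80  90 115 135 126 104  73  60  53  35]
 [172 139 135 156 156 157 136  74  67  99 125 130 103  75  60  67  67  39]
 [202 174 143 159 156 157 138  80  58  88 105  99  79 
[... 371 characters left out ...]
 34  34  34  35  37  37]
 [153 177 192 195 191 185 174 155 145 167 160  67  29  32  34  36  35  36]
 [106 126 133 140 144 153 177 200 189 146 133  87  38  32  35  37  35  36]
 [121 130 133 135 128 115 137 184 190 146 140 104  53  36  38  35  34  35]
 [133 136 137 130 108  99 124 168 197 175 163 143 101  46  35  34  34  36]
 [130 125 111 112 128 147 152 157 176 195 185 162 119  83  59  33  32  36]
 [109 117 129 150 156 161 161 153 144 158 181 196 192 182 143  69  36  34]
 [148 151 155 161 162 161 161 161 156 141 120 130 139 167 183 125  61  36]
 [161 160 160 161 161 161 162 161 145 105  80  78  87 123 174 169  86  53]
 [161 160 160 161 163 162 158 139 102  79  74  74  76  91 153 190 130  69]]
```

>>> {"fn": "drive_tool", "kwargs": {"plan": [[[1,-1.2,0,-1.7,0],[1,0,5,0,0],[1,0,5,0,0],[1,0,5,0,0],[1,0,0,0,0],[1,0,0,0,0],[1,0,0,0,0]]]}}

```text
clock: 11.95
position: [625.3, -164.0, 116.9]
ee_rot: [0.712, -0.703, 0.0, 0.0]
contact_force: [-0.4, -1.0, -1.1]
gripper_width: 20.7
grasp_force: 59.0
```

```bash
python3 - <<'E'
from h import *
print(read_state()['position']);snap('side','k2s.png')
k=cv2.imread('pics/k2s.png').mean(2).astype(int)
print('cols 279..299, rows 180..');print(k[180:204,279:300])
E
```

```text
[ 625.3135536  -164.00280074  116.87213217]
cols 279..299, rows 180..
[[174 169 177 183 172 145 134 127 129 148 160 165 167 168 167 158 122  97
  109  83  56]
 [176 189 203 206 204 194 175 149 141 130 123 141 163 168 167 160 139 126
  116  68  45]
 [190 208 212 214 213 212 199 172 157 150 141 130 142 164 163 148 136 131
  114  61  38]
 [198 213 213 212 212 210 195 162 162 159 148 122 122 154 149 137 130 119
   86  49  34]
 [190 211 212 209 202 198 179 146 158 151 117  90 101 132 135 126 107  80
   61  46  33]
 [156 173 179 182 186 171 138 124 130 112  75  81 115 133 129 106  74  59
   54  44  34]
 [135 148 155 156 145 134 115 105 109  85  60  90 119 125 106  78  58  59
   60  56  39]
 [115 113 116 112 126 162 173 140 129 120  60  71  93  92  78  67  59  69
   72  51  52]
 [103  91  91  94 123 176 202 176 144 140  85  54  60  59  56  53  56  85
  103  65  49]
 [111  90  87  90 105 143 168 161 154 153 130  78  47  41  39  39  40  59
   79  66  41]
 [130 101  92  91  97 118 131 141 181 189 161  97  46  40  35  35  35  39
   55  61  39]
 [140 135 131 126 131 140 142 132 143 174 193 160  
[... 406 characters left out ...]
4 110 110 113 122 128 135 151 181 191 153 135 133  89  49  36
   33  34  35]
 [116 119 120 122 124 128 133 137 137 128 135 177 190 179 172 153 116  71
   40  36  37]
 [114 119 122 123 125 127 130 125 111 109 123 143 154 174 193 201 189 152
   78  37  35]
 [123 107 108 108 108 107 109 118 129 149 154 153 148 144 143 149 174 185
  129  57  35]
 [153 149 149 149 150 149 149 151 155 162 161 160 160 156 153 136 151 214
  196  91  38]
 [162 160 161 161 161 161 161 160 160 161 161 162 162 161 144 104 116 180
  198 127  51]
 [162 161 161 162 162 161 161 160 160 161 162 162 158 139 101  79  83 141
  195 167  65]
 [162 162 161 162 161 162 161 161 161 162 162 156 136  99  79  72  74  95
  130 125  53]]
```

>>> {"fn": "drive_tool", "kwargs": {"plan": [[[1,0,3,0.3,0],[1,0,3,0,0],[1,0,3,0,0],[1,0,2,0,0],[1,0,0,0,0],[1,0,0,0,0]]]}}

```text
clock: 12.5
position: [625.3, -152.9, 117.2]
ee_rot: [0.712, -0.703, 0.0, 0.0]
contact_force: [0.1, 0.2, -0.1]
gripper_width: 21.0
grasp_force: 59.0
```

>>> {"fn": "drive_tool", "kwargs": {"plan": [[[1,0,3,0,0],[1,0,3,0,0],[1,0,2,0,0],[1,0,0,0,0],[1,0,0,0,0]]]}}

```text
clock: 12.92
position: [625.7, -144.8, 117.4]
ee_rot: [0.711, -0.703, 0.0, -0.001]
contact_force: [-0.2, 0.9, -0.8]
gripper_width: 20.8
grasp_force: 58.8
```

>>> {"fn": "drive_tool", "kwargs": {"plan": [[[1,0,3,0,0],[1,0,3,0,0],[1,0,3,0,0],[1,0,0,0,0],[1,0,0,0,0]]]}}

```text
clock: 13.33
position: [625.5, -135.6, 117.2]
ee_rot: [0.711, -0.703, 0.0, -0.0]
contact_force: [1.2, 0.9, 0.1]
gripper_width: 21.4
grasp_force: 58.7
```

```bash
python3 - <<'E'
from h import *
s=read_state();print(s['position'],s['contact_force'],s['wrist_torque']);snap('side','k3s.png')
k=cv2.imread('pics/k3s.png').mean(2).astype(int)
print('cols 275..292, rows 178..');print(k[178:200,275:293])
E
```

```text
[ 625.46904624 -135.63925211  117.21330111] [1.23803993 0.85916395 0.06055203] [ 0.39039821 -0.5259791  -0.15466471]
cols 275..292, rows 178..
[[195 195 192 187 181 177 181 188 190 187 183 179 169 150 134 121  92  51]
 [194 194 191 186 178 174 179 183 169 146 152 163 149 135 121  95  67  47]
 [194 194 190 184 174 171 176 163 112 100 118 131 133 121  95  68  66  66]
 [195 194 189 180 176 189 191 149  75  88 123 132 124  97  67  59  77  85]
 [197 190 167 162 190 209 210 171  74  76 105 106  89  75  61  61  72  71]
 [191 169 141 157 198 214 213 188 109  59  70  70  61  53  48  77  95  61]
 [175 142 136 156 190 212 212 205 158  66  48  49  45  44  48  62  78  51]
 [155 139 147 146 155 173 180 183 164  90  45  37  36  37  39  44  71  78]
 [144 151 158 149 133 146 156 155 139 113  85  48  43  36  35  39  67  81]
 [142 153 156 147 120 118 116 111 121 169 177  78  47  34  34  37  46  53]
 [149 163 182 186 167 156 137 118 114 142 157 103  44  30  35  36  35  36]
 [151 150 140 141 144 159 175 186 187 169 132 105  45  29  32  35  35  36]
 [151 150 139 138 136 119 122 130 165 193 150 121  69  38  34  34  35  36]
 [152 154 147 139 139 133 128 117 155 200 171 145 120  69  40  33  35  34]
 [151 157 155 148 140 131 129 123 136 178 194 176 161 130  76  47  35  34]
 [144 154 158 157 153 151 151 150 144 145 167 192 197 178 151 120  72  37]
 [147 142 154 156 156 156 157 156 153 148 139 131 139 149 172 189 148  69]
 [150 124 114 119 128 137 134 125 119 107 101 102 108 124 155 190 179 104]
 [154 132 115 111 110 114 113 111 110 113 123 129 134 137 139 167 193 140]
 [159 151 131 119 117 118 121 122 124 128 133 136 138 130 111 137 187 168]
 [161 160 146 123 114 120 121 123 125 127 130 125 111 112 126 140 152 152]
 [161 161 159 148 122 106 108 107 108 107 109 118 129 149 156 157 145 116]]
```

>>> {"fn": "drive_tool", "kwargs": {"plan": [[[1,0,3,0,0],[1,0,3,0,0],[1,0,3,0,0],[1,0,3,0,0],[1,0,0,0,0],[1,0,0,0,0]]]}}

```text
clock: 13.88
position: [625.1, -126.9, 117.6]
ee_rot: [0.711, -0.703, 0.001, 0.001]
contact_force: [1.7, -9.2, -0.0]
gripper_width: 21.0
grasp_force: 58.7
```

>>> {"fn": "drive_tool", "kwargs": {"plan": [[[1,0,3,0,0],[1,0,3,0,0],[1,0,3,0,0],[1,0,0,0,0],[1,0,0,0,0]]]}}

```text
clock: 14.3
position: [624.8, -118.6, 117.5]
ee_rot: [0.711, -0.703, 0.001, 0.002]
contact_force: [2.0, -10.1, -0.4]
gripper_width: 21.0
grasp_force: 58.7
```

>>> {"fn": "drive_tool", "kwargs": {"plan": [[[1,0,3,0,0],[1,0,3,0,0],[1,0,3,0,0],[1,0,0,0,0],[1,0,0,0,0]]]}}

```text
clock: 14.72
position: [624.9, -107.0, 117.1]
ee_rot: [0.711, -0.703, 0.0, 0.001]
contact_force: [1.1, -5.5, -0.3]
gripper_width: 21.0
grasp_force: 58.8
```

>>> {"fn": "drive_tool", "kwargs": {"plan": [[[1,0,2,0,0],[1,0,2,0,0],[1,0,0,0,0],[1,0,0,0,0]]]}}

```text
clock: 15.05
position: [625.0, -101.5, 116.9]
ee_rot: [0.712, -0.703, -0.0, -0.0]
contact_force: [0.6, -0.1, -0.5]
gripper_width: 21.1
grasp_force: 58.8
```

>>> {"fn": "drive_tool", "kwargs": {"plan": [[[0.1,0,0,0,0],[0.1,0,0,0,0],[0.1,0,0,0,0],[0.1,0,0,0,0],[0.1,0,0,0,0],[0.1,0,0,15,0],[0.1,0,0,30,0],[0.1,0,0,40,0],[0.1,0,-30,40,0],[0.1,-30,-40,20,0],[0.1,-30,-40,0,0],[0.1,-30,-40,0,0],[0.1,-30,-40,0,0],[0.1,-30,-40,0,0],[0.1,0,0,0,0],[0.1,0,0,0,0]]]}}

```text
clock: 16.38
position: [500.5, -293.1, 251.3]
ee_rot: [0.71, -0.704, 0.0, -0.0]
contact_force: [1.1, 0.6, -0.8]
gripper_width: 38.5
grasp_force: 0.0
```

```bash
python3 - <<'E'
from ov import *
snap('side','side9.png');snap('top','top9.png');s=read_state();print(s['position'],s['contact_force'])
A=np.array([634.8,-39.3,119]); R=(0,0,255)
# clip model at home, flat in the axle's cross plane; y_clip -> down-slope
L=[A+np.array([0,x,0]) for x in (-72,42)]+[A+np.array([-18*Cc,-62,-18*S])]+[A+np.array([-18,-62,0])]
cv=[(np.array(L),R)]
ov('side9.png','side',240,150,80,90,5,cv,'a.png');ov('top9.png','top',245,130,60,75,6,cv,'b.png')
cv2.imwrite('pics/c8.png',np.hstack([cv2.imread('pics/a.png'),cv2.imread('pics/b.png')]))
E
```

```text
[ 502.11066348 -291.42762369  251.0327479 ] [ 1.52438683 -0.16565701  0.99741588]
```

View pics/c8.png

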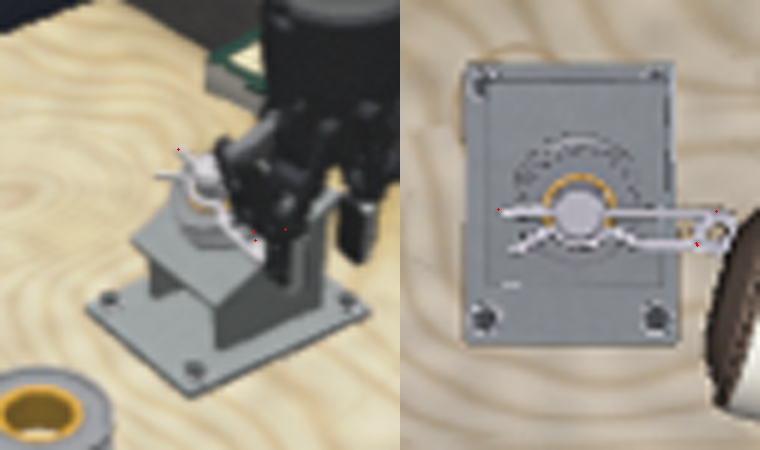

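```bash
python3 -c "
from bench import *
print(job_done())"
```

```text
the job is handed in; nothing more can be done
None
```

The pulley is on the axle against the shoulder and the R-clip is through the cross-hole, snapped round the axle with its bent leg on the downhill side. The job was handed in at about 16.5 s of the 58 s. The last pictures show both in place and the arm clear of them. The clip sits about 2 to 3 mm from its exact centre by my estimate (6 mm allowed). I did not measure the clip's plane angle or re-check the bystanders after the moves, and no verdict came back.

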